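# Set up an amplifier board for an inspection picture

### The job

Take the aluminium straightedge off the folded-down inspection display and lay it flat on the bench, flush along the bare long edge of the amplifier board's base plate (the edge towards the robot) and about centred on it. Also raise the display by its front lip until it stands 65 degrees open from closed, and leave it there. Do not shift the board or the other things on the bench.

Things in the scene. Friction and masses are not known exactly. Their poses are not given: they have to be found in the camera images.
- case: grey base of the inspection display, 140 (x) x 200 (y) x 42 mm high, fixed to the bench; origin at the centre of its underside, z up, its front faces -x (roughly the robot). The display, 12 mm thick, is folded down on top of it (top at 54 mm) and hinged along the case's rear (+x) edge
- display (a joint): opening angle of the display in rad: 0 closed (flat), grows as the front lip rises, 1.134 is 65 degrees; range 0 to 1.9. The hinge is stiff: about 5 N at the lip moves it, and it stays where it is left
- display_lip (a point): middle of the lower front edge of the display's black lip. The lip is 190 mm wide (y) and 10 mm thick, and overhangs the case's front face by 30 mm, its underside 43 mm above the bench when closed; 170 mm from the hinge. It can be hooked from below with tilted fingers
- display_hinge (a point): middle of the hinge axis, 48 mm above the bench; the axis runs along the case's y
- rule: aluminium straightedge: a flat strip 60 mm wide (x), 170 mm long (y), 5 mm thick, with an upright grip fin along its middle, 10 mm thick (x), 170 mm long, its top 30 mm above the underside; same both ways round. Origin at the centre of the underside. It starts lying on the closed display. 0.2 kg
- rule_end_a (a point): middle of the underside of the straightedge at its -y end, 85 mm from its origin
- rule_end_b (a point): middle of the underside of the straightedge at its +y end, 85 mm from its origin
- board: amplifier board on an aluminium base plate 110 (x) x 170 (y) x 8 mm, loose, about 0.95 kg; origin at the centre of its underside. Transformer, capacitors and terminals up to 48 mm high stand on its rear part; the 50 mm strip along its -x edge is bare (tiny flat parts only). That bare long edge, 55 mm from the origin at -x and running along y, faces roughly towards the robot
- screwdriver: screwdriver lying on the bench, 160 mm long, 30 mm thick handle; bystander; origin at its underside
- wrench: flat steel spanner lying on the bench, 160 mm long; bystander; origin at its underside
- transformer: iron-cored transformer standing on the bench, 80 x 80 x 68 mm; bystander; origin at its underside
- meter: black hand-held meter lying on its back, 150 x 80 x 40 mm; bystander; origin at its underside
- bobbin: small pickup bobbin, 24 x 75 x 17 mm; bystander; origin at its underside
Not all that is in view belongs to the job. What is shaped like the rule but blue or red is not meant.

How it is judged:
At the end, for the whole second after the job is handed in: Straightedge flat on the bench along the plate's bare long edge, no gap over 4 mm at either end, its middle within 30 mm of the edge's middle; display 65 degrees open within 5; all at rest; board shifted less than 25 mm, other things less than 30 mm (x of rule_end_a in the frame of board between -0.089 and -0.08 m and x of rule_end_b in the frame of board between -0.089 and -0.08 m and y of rule in the frame of board between -0.03 and 0.03 m and height (world z) of rule below 0.004 m and angle between rule's own z axis and vertical below 0.04 rad and linear speed of each of rule, board below 0.01 m/s and value of joint display between 1.044 and 1.224 rad and velocity of joint display between -0.03 and 0.03 rad/s); the robot touches nothing.
It fails at once if the amplifier board is shifted more than 25 mm (distance of board from where it was at the start of the episode above 0.025 m).
It fails at once if another thing on the bench is shifted more than 30 mm (distance of any of screwdriver, wrench, transformer, meter, bobbin from where it was at the start of the episode above 0.03 m).
It also fails if it takes over 59 s, if anything falls off the work surface, if the arm or the gripper's body presses on something with over 40 N, if the wrist force passes 120 N, or if a joint passes its speed limit or range.

### The arm

A 7-joint arm with a two-finger parallel gripper is mounted at the origin on the work surface. World frame = base frame: x ahead of the robot, y to its left, z up, the work surface at z = 0. Lengths are in m, angles in rad, forces in N, time in s.
With the tool pointing down it reaches from about 0.4 to 0.85 m from the base axis. Payload 10.4 kg.
Tool frame: the origin (TCP) lies at the very end of the fingers, on their centre line; the grasp point (between the pads) lies 19 mm behind it; z points along the fingers, y is the line along which they close (so a half turn about z gives the same grasp; the last joint's range is limited). The gripper opens to 87 mm and grips with 3 to 60 N. Pads are 19 mm wide; open, the fingers measure 117 mm over their backs; the gripper's body (75 mm by 190 mm) begins 51 mm behind the grasp point.
Start: joints at [1.313, 0.332, -0.065, 1.46, 0.022, 1.35, -0.088], TCP at [0.145, -0.608, 0.223] pointing down, gripper open.
Joint ranges: [-2.6, 2.6], [-0.5, 2.12], [-1.47, 1.34], [0.16, 2.42], [-1.27, 4.41], [0.06, 2.06], [-2.6, 2.6]. Speed limits (rad/s): [2.22, 2.22, 2.79, 2.79, 3.14, 3.14, 3.14].

### API

Orientations are given as a unit quaternion [x, y, z, w].
In Python, from bench import * gives the robot as it stands.
- The arm moves only by the tool carry_out, never from a script. Its argument "deltas" is a list of rows, each an object with "hand": the finger opening in mm, from 0 to 87; "dp": the shift along the tool's x, y, z each as a share of 250 mm, from -1 to 1, a list of three; "spin": the turn about the tool's z as a share of pi rad, from -1 to 1. In form: [{"hand": hand, "dp": [dx, dy, dz], "spin": spin}, ...]. A call has 1 to 20 rows; each row is the pose to reach, as a shift and turn from the pose commanded when the call began, along the tool's axes at that moment, turning the shorter way round; what a row does not reach only later rows make up. A row lasts 1/10 s, in which the tool goes at most 50 mm and 8.59 degrees, less where a joint would pass 70% of its speed; a pose out of reach is approached as far as the arm can. A call with a number of a shift or a turn outside -1 to 1 is refused whole. A call with a gripper value outside its range is refused whole. The fingers move at their own pace and stop on an object; "force" is the grip in N (left out, the last holds). Time passes only in rows, so rows that repeat a pose let the fingers close. It gives the time, the measured TCP pose, the force, the opening and the grip force at its end, in the units of the state.
- read_state(): the state, without advancing time (a new reading comes with each control period).
- camera(name): name is "scene" or "side" or "wrist"; returns the picture (480x640x3 uint8, red, green, blue); there is no depth.
- get_calibration(name): a dict with "fx", "fy", "cx", "cy" (pixels), "R" (3x3) and "t" (3): a world point X has camera coordinates R X + t; the wrist camera has in their place "mount" (4x4, takes a point from camera to tool coordinates, whose origin is the TCP and whose axes are the flange's). Camera axes: x right, y down, z forward; pixel columns grow to the right and rows downward; lengths in m; the calibration is good to about 2 mm. A picture is of the moment at which its call begins: read the wrist's pose just before it. get_calibration takes no time and is no camera call.
- close_job(): hands the job in; it is judged then, once.
The state is a dict: "time": time; "joint_positions": joint angles; "joint_vel": joint speeds; "joint_torque": joint torques, N m; "ee_pos": TCP position; "eef_rot": TCP orientation; "ft_force": force on the tool from outside, world axes, zero at the start; "torque": the same for the moment, N m; "width": finger opening in m; "grip_force": force on a finger pad.
Only numpy, scipy, OpenCV 4.12 (cv2) and the standard library are available. Lean on these libraries where they do the work, as an engineer would, in place of code of your own. Each camera call takes 0.05 s, during which the arm holds its last target. There are 200 camera calls.

## Working session

There is one attempt and no reset: what is moved stays moved. The work goes in short steps, Python scripts to look and compute and a tool call to move; the robot and the scene stay as the last step left them, time stands still between calls to the robot, and variables do not carry over. Pictures are saved under pics/ and viewed, at most 10 in all, crops included, and the job is handed in when it is done.

Besides the shell and the picture viewer there is one more tool, called as name(argument=value, ...) on one line, values as JSON. carry_out: Moves the arm, as the interface text tells. Its arguments: {"type":"object","properties":{"deltas":{"type":"array","items":{"type":"object","properties":{"hand":{"type":"number"},"dp":{"type":"array","items":{"type":"number","minimum":-1,"maximum":1}},"spin":{"type":"number","minimum":-1,"maximum":1}}}},"force":{"type":"number"}},"required":["deltas"]}

```bash
mkdir -p pics; ls; python3 - <<'E'
from bench import *
import cv2,numpy as np
s=read_state();print(s)
for n in("scene","side"):
    im=camera(n);cv2.imwrite(f"pics/{n}0.png",im[:,:,::-1])
    print(n,get_calibration(n))
print(get_calibration("wrist"))
E
```

```text
pics
{'time': 0.0, 'joint_positions': array([ 1.31342373,  0.33287094, -0.06470658,  1.46099188,  0.02160295,
        1.34986529, -0.08852829]), 'joint_vel': array([-1.31917426e-04,  3.21540797e-04, -1.17154570e-03,  1.97951169e-05,
        1.74558207e-04,  1.21465001e-03,  3.86952886e-04]), 'joint_torque': array([-7.89754267e-04, -6.23248959e+01,  2.43415742e-02, -3.89909899e+01,
       -6.13145018e-02,  3.95537610e-02,  8.95087055e-05]), 'ee_pos': array([ 0.14529232, -0.60746679,  0.22173039]), 'eef_rot': array([ 9.93117842e-01,  1.17117182e-01, -1.18068602e-04, -7.10134504e-04]), 'ft_force': array([-0.14621436, -0.86308467,  0.2789011 ]), 'torque': array([-0.01876258,  0.00339724, -0.03158171]), 'grip_force': 0.0, 'width': 0.08698137984364038}
scene {'fx': 535.0013260207988, 'fy': 535.0013260207988, 'cx': 322.87007601077045, 'cy': 245.08885634448077, 'R': array([[ 0.796115  ,  0.60511967,  0.00557565],
       [ 0.51002189, -0.66598537, -0.54437226],
       [-0.32569706,  0.43622663, -0.83882522]]), 't': array([-0.34859792, -0.19150611,  1.44456633])}
side {'fx': 496.0686068173661, 'fy': 496.0686068173661, 'cx': 320.62514404020624, 'cy': 235.06873147139095, 'R': array([[-0.94683492, -0.32146434, -0.01281884],
       [-0.21871161,  0.67238757, -0.70714934],
       [ 0.23594252, -0.66675006, -0.70694801]]), 't': array([0.40579847, 0.16407317, 1.128033  ])}
{'fx': 392.9018884129447, 'fy': 392.9018884129447, 'cx': 325.45024296160517, 'cy': 242.10159924879025, 'mount': array([[-9.14639535e-05, -9.64108825e-01, -2.65507375e-01,
         7.18557441e-02],
       [ 9.99999785e-01,  8.41089361e-05, -6.49903234e-04,
        -1.33198228e-04],
       [ 6.48908986e-04, -2.65507377e-01,  9.64108610e-01,
        -1.61220446e-01],
       [ 0.00000000e+00,  0.00000000e+00,  0.00000000e+00,
         1.00000000e+00]])}
```

View pics/scene0.png

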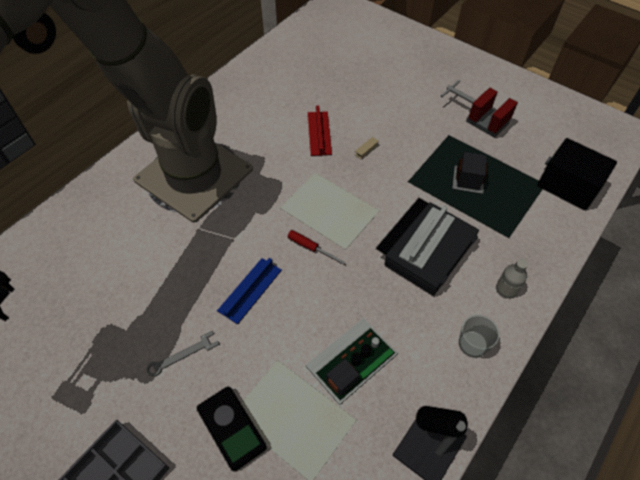

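View pics/side0.png

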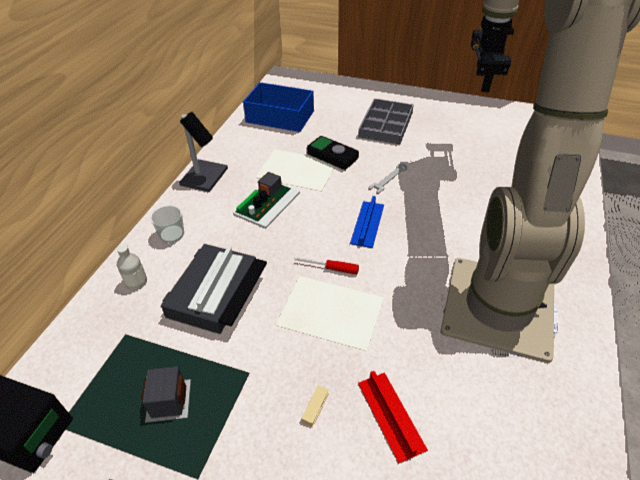

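The scene view shows the case with the rule at about (428,233), and the board at (352,360) with its bare white edge running (307,364)-(365,322). I'll take enlarged crops to get the corners.

```bash
cat > h.py <<'E'
from bench import *
import cv2,numpy as np
from scipy.spatial.transform import Rotation as Ro
def cam(n,s=None):
    c=get_calibration(n);K=np.array([[c['fx'],0,c['cx']],[0,c['fy'],c['cy']],[0,0,1]])
    if n!="wrist": R,t=np.array(c['R']),np.array(c['t'])
    else:
        s=s or read_state();T=np.eye(4);T[:3,:3]=Ro.from_quat(s['eef_rot']).as_matrix();T[:3,3]=s['ee_pos']
        M=np.linalg.inv(T@np.array(c['mount']));R,t=M[:3,:3],M[:3,3]
    return K,R,t
def ray(cm,px,z):
    K,R,t=cm;px=np.atleast_2d(np.array(px,float))
    d=(np.linalg.inv(K)@np.c_[px,np.ones(len(px))].T).T@R;o=-R.T@t
    return o+d*((z-o[2])/d[:,2])[:,None]
def proj(cm,X):
    K,R,t=cm;p=(np.atleast_2d(X)@R.T+t)@K.T;return p[:,:2]/p[:,2:]
E
python3 - <<'E'
from h import *
a=cv2.imread("pics/scene0.png")[190:410,290:490];b=cv2.imread("pics/side0.png")[165:345,150:310]
a=cv2.resize(a,None,fx=2.5,fy=2.5,interpolation=2)[:550,:500]
cv2.imwrite("pics/a.png",cv2.convertScaleAbs(a,alpha=1.7))
im=cv2.imread("pics/scene0.png").astype(int)
# white-ish pale pixel blobs
hsv=cv2.cvtColor(im.astype(np.uint8),cv2.COLOR_BGR2HSV)
E
```

```text
(no output)
```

View pics/a.png

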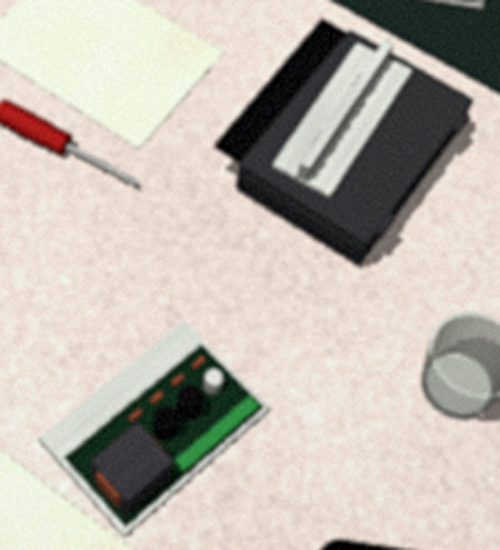

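```bash
python3 - <<'E'
from h import *
c=cam("scene");np.set_printoptions(precision=4,suppress=True)
f=lambda p,z:ray(c,np.array(p)/2.5+[290,190],z)[:,:2]
r=f([(362,40),(273,165),(330,195),(410,68)],.059);b=f([(40,442),(185,323),(268,408),(125,533)],.008)
l=f([(322,20),(218,147)],.053);fin=f([(387,45),(305,172)],.084)
print("rule",r,r.mean(0),"len",np.linalg.norm(r-np.roll(r,-1,0),axis=1))
print("board",b,b.mean(0),np.linalg.norm(b-np.roll(b,-1,0),axis=1))
print("lip",l,np.linalg.norm(l[0]-l[1])); print("fin",fin,np.linalg.norm(fin[0]-fin[1]))
for n,q in(("rule",r[0]-r[1]),("rule2",r[3]-r[2]),("fin",fin[0]-fin[1]),("lip",l[0]-l[1]),("b",b[1]-b[0]),("b2",b[2]-b[3])): print(n,np.degrees(np.arctan2(q[1],q[0])))
s=read_state();print(Ro.from_quat(s['eef_rot']).as_matrix())
E
```

```text
rule [[0.5871 0.2583]
 [0.5962 0.0829]
 [0.655  0.0874]
 [0.6417 0.2572]] [0.62   0.1714] len [0.1756 0.059  0.1704 0.0545]
board [[ 0.5771 -0.2429]
 [ 0.612  -0.0761]
 [ 0.7155 -0.0986]
 [ 0.681  -0.2616]] [ 0.6464 -0.1698] [0.1704 0.1059 0.1666 0.1055]
lip [[0.541  0.2602]
 [0.5429 0.0718]] 0.18833085909195657
fin [[0.6154 0.2485]
 [0.629  0.0792]] 0.16990459033044747
rule 92.9494536932186
rule2 94.4819663364171
fin 94.59385959366536
lip 90.59503652296439
b 78.17503704446386
b2 78.02345907310269
[[ 0.9726  0.2326 -0.0003]
 [ 0.2327 -0.9726  0.0012]
 [-0.     -0.0012 -1.    ]]
```

```bash
cat >> h.py <<'E'
def go(p,yaw=None,s=None):
    """dp/spin of tool shift from measured pose to world p with tool-x heading yaw (deg)"""
    s=s or read_state();R=Ro.from_quat(s['eef_rot']).as_matrix()
    y0=np.degrees(np.arctan2(R[1,0],R[0,0]));yaw=y0 if yaw is None else yaw
    d=R.T@(np.array(p)-s['ee_pos'])
    print("yaw",y0.round(2),"dp",(d/.25).round(4),"spin",round(-((yaw-y0+180)%360-180)/180,4))
E
python3 - <<'E'
from h import *
print(ray(cam("scene"),[(346,265),(290,237),(318,246)],.01))
go((.38,-.45,.222),13.4);go((.6,-.19,.222),13.4)
E
```

```text
[[ 0.49711213  0.01343221  0.01      ]
 [ 0.33982993 -0.00544219  0.01      ]
 [ 0.41094941  0.01563665  0.01      ]]
yaw 13.45 dp [ 1.0595e+00 -3.9440e-01 -1.0000e-04] spin 0.0003
yaw 13.45 dp [ 2.1573e+00 -1.2012e+00  8.0000e-04] spin 0.0003
```

carry_out(deltas=[{"hand": 87,"dp": [0.4,0,0],"spin": 0},{"hand": 87,"dp": [0.8,-0.2,0],"spin": 0},{"hand": 87,"dp": [1,-0.4,0],"spin": 0},{"hand": 87,"dp": [1,-0.6,0],"spin": 0},{"hand": 87,"dp": [1,-0.8,0],"spin": 0},{"hand": 87,"dp": [1,-1,0],"spin": 0},{"hand": 87,"dp": [1,-1,0],"spin": 0}])

```text
time: 0.8
ee_pos: [0.3259, -0.344, 0.2221]
eef_rot: [0.993, 0.117, -0.0, -0.0]
ft_force: [1.0, 0.0, 0.9]
width: 0.0871
grip_force: 0.0
```

carry_out(deltas=[{"hand": 87,"dp": [0.2,-0.06,0],"spin": 0},{"hand": 87,"dp": [0.4,-0.1,0],"spin": 0},{"hand": 87,"dp": [0.6,-0.2,0],"spin": 0},{"hand": 87,"dp": [0.8,-0.25,0],"spin": 0},{"hand": 87,"dp": [1,-0.3,0],"spin": 0},{"hand": 87,"dp": [1,-0.3,0],"spin": 0},{"hand": 87,"dp": [1,-0.3,0],"spin": 0}])

```text
time: 1.5
ee_pos: [0.5526, -0.2131, 0.2216]
eef_rot: [0.993, 0.119, -0.0, -0.001]
ft_force: [0.1, -0.5, -0.6]
width: 0.087
grip_force: 0.0
```

```bash
python3 - <<'E'
from h import *
s=read_state();im=camera("wrist");cv2.imwrite("pics/w1.png",im[:,:,::-1])
np.save("w1s.npy",np.r_[s['ee_pos'],s['eef_rot']]);print(s['ee_pos'],np.abs(s['joint_vel']).max())
go((.552,.03,.222),13.4);go((.62,.17,.222),94)
E
```

```text
[ 0.55261243 -0.21308894  0.22159921] 0.04499842345586547
yaw 13.52 dp [ 2.318e-01 -9.517e-01 -1.000e-04] spin 0.0007
yaw 13.52 dp [ 6.2720e-01 -1.4326e+00 -2.0000e-04] spin -0.4471
```

View pics/w1.png

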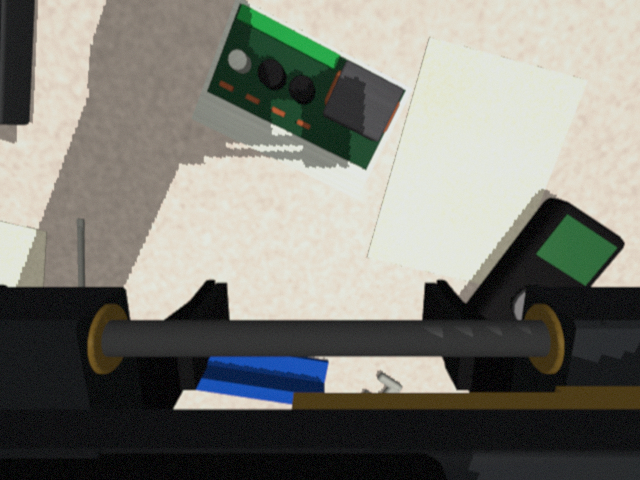

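Board visible in the wrist view, bare edge from about (193,122) to (360,199). I'll zoom in and compute at the same time.

```bash
python3 - <<'E'
from h import *
im=cv2.imread("pics/w1.png")[80:215,180:380]
o=cv2.resize(im,None,fx=4,fy=4,interpolation=2)
l=cv2.cvtColor(o,cv2.COLOR_BGR2LAB);l[:,:,0]=cv2.createCLAHE(4,(4,4)).apply(l[:,:,0]);cv2.imwrite("pics/w1c.png",cv2.cvtColor(l,cv2.COLOR_LAB2BGR))
v=np.load("w1s.npy");c=cam("wrist",dict(ee_pos=v[:3],eef_rot=v[3:]))
b=ray(c,[(193,122),(360,199),(405,90),(240,3)],.008)[:,:2];print(b,np.linalg.norm(b-np.roll(b,-1,0),axis=1),np.degrees(np.arctan2(*(b[0]-b[1])[::-1])))
E
```

```text
[[ 0.60378849 -0.07537552]
 [ 0.57143369 -0.24186457]
 [ 0.67570291 -0.25554614]
 [ 0.70902048 -0.09975161]] [0.16960376 0.105163   0.15931727 0.10801835] 79.0024493559931
```

View pics/w1c.png

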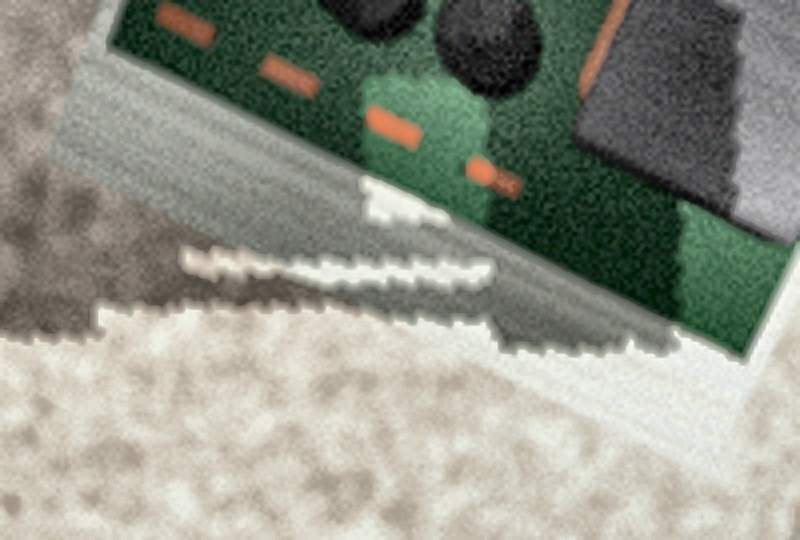

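carry_out(deltas=[{"hand": 87,"dp": [0.04,-0.2,0],"spin": -0.04},{"hand": 87,"dp": [0.1,-0.4,0],"spin": -0.08},{"hand": 87,"dp": [0.14,-0.6,0],"spin": -0.12},{"hand": 87,"dp": [0.2,-0.8,0],"spin": -0.16},{"hand": 87,"dp": [0.23,-0.95,0],"spin": -0.2},{"hand": 87,"dp": [0.23,-0.95,0],"spin": -0.24},{"hand": 87,"dp": [0.23,-0.95,0],"spin": -0.24}])

```text
time: 2.25
ee_pos: [0.5514, 0.0283, 0.2226]
eef_rot: [0.88, 0.475, -0.0, 0.001]
ft_force: [0.7, -0.8, -0.9]
width: 0.0876
grip_force: 0.0
```

```bash
python3 - <<'E'
from h import *
go((.62,.17,.222),94);go((.63,.10,.222),94)
E
```

```text
yaw 56.76 dp [ 0.6245 -0.0812  0.0015] spin -0.2069
yaw 56.76 dp [0.4123 0.1057 0.002 ] spin -0.2069
```

carry_out(deltas=[{"hand": 60,"dp": [0.1,0.05,0],"spin": -0.04},{"hand": 50,"dp": [0.2,0.1,0],"spin": -0.08},{"hand": 40,"dp": [0.32,0.18,0],"spin": -0.12},{"hand": 36,"dp": [0.32,0.18,0],"spin": -0.16},{"hand": 36,"dp": [0.32,0.18,0],"spin": -0.207},{"hand": 36,"dp": [0.32,0.18,0],"spin": -0.207},{"hand": 36,"dp": [0.32,0.18,0],"spin": -0.207}])

```text
time: 2.95
ee_pos: [0.6336, 0.0689, 0.2223]
eef_rot: [0.686, 0.728, -0.001, 0.0]
ft_force: [-0.6, -0.5, 0.1]
width: 0.0403
grip_force: 0.0
```

```bash
python3 - <<'E'
from h import *
v=np.load("w1s.npy");c=cam("wrist",dict(ee_pos=v[:3],eef_rot=v[3:]))
b=ray(c,[(192,117.5),(366.2,202)],.008)[:,:2];print("board edge",b,np.linalg.norm(b[0]-b[1]),np.degrees(np.arctan2(*(b[0]-b[1])[::-1])))
s=read_state();im=camera("wrist");cv2.imwrite("pics/w2.png",im[:,:,::-1])
np.save("w2s.npy",np.r_[s['ee_pos'],s['eef_rot']]);print(s['ee_pos'],np.abs(s['joint_vel']).max())
E
```

```text
board edge [[ 0.60828166 -0.07339841]
 [ 0.57084401 -0.24787066]] 0.17844366723888064 77.88931290748205
[0.63363468 0.06893123 0.22233681] 0.011802031697597361
```

View pics/w2.png

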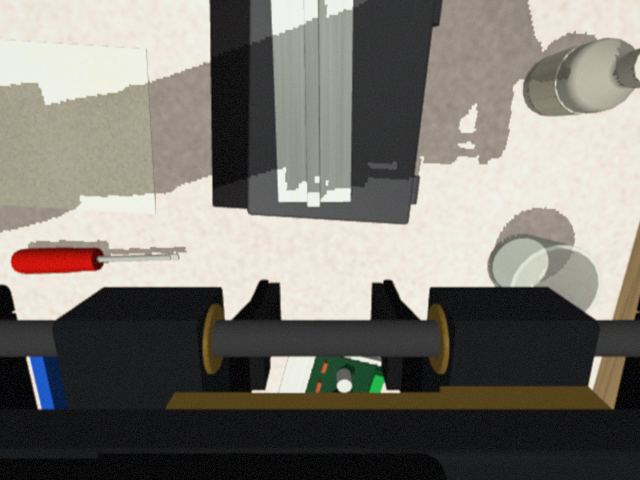

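```bash
python3 - <<'E'
from h import *
np.set_printoptions(precision=4,suppress=True)
v=np.load("w2s.npy");c=cam("wrist",dict(ee_pos=v[:3],eef_rot=v[3:]))
r=ray(c,[(278,202),(351,202),(272,0),(353,0)],.059);print("rule",r[:,:2],np.linalg.norm(r[0]-r[1]))
f=ray(c,[(307,206),(319,206),(306,0),(319,0)],.084);print("fin",f[:,:2])
m=(f[0]+f[1])/2;n=(f[2]+f[3])/2;print(m,n,np.degrees(np.arctan2(n[1]-m[1],n[0]-m[0])))
print("lip",ray(c,[(213,207),(211,0)],.053)[:,:2]);print("disp",ray(c,[(249,214),(408,222)],.054)[:,:2])
d=(n-m)/np.linalg.norm(n-m);t=m+.085*d;print("centre",t);go((t[0],t[1],.12))
E
```

```text
rule [[0.5923 0.0844]
 [0.653  0.088 ]
 [0.5839 0.2334]
 [0.6431 0.2368]] 0.0608299371551074
fin [[0.6175 0.087 ]
 [0.6268 0.0875]
 [0.6103 0.2276]
 [0.6191 0.2282]]
[0.6221 0.0873 0.084 ] [0.6147 0.2279 0.084 ] 93.03087120483046
lip [[0.5365 0.0758]
 [0.5377 0.2324]]
disp [[0.5673 0.0717]
 [0.7035 0.0727]]
centre [0.6176 0.1721 0.084 ]
yaw 93.45 dp [ 0.4145 -0.0392  0.4097] spin -0.0
```

carry_out(deltas=[{"hand": 36,"dp": [0.2,-0.02,0.1],"spin": 0.002},{"hand": 36,"dp": [0.41,-0.04,0.2],"spin": 0.002},{"hand": 36,"dp": [0.41,-0.04,0.35],"spin": 0.002},{"hand": 36,"dp": [0.41,-0.04,0.45],"spin": 0.002},{"hand": 36,"dp": [0.41,-0.04,0.55],"spin": 0.002},{"hand": 36,"dp": [0.41,-0.04,0.61],"spin": 0.002},{"hand": 36,"dp": [0.41,-0.04,0.635],"spin": 0.002},{"hand": 36,"dp": [0.41,-0.04,0.635],"spin": 0.002},{"hand": 0,"dp": [0.41,-0.04,0.635],"spin": 0.002},{"hand": 0,"dp": [0.41,-0.04,0.635],"spin": 0.002},{"hand": 0,"dp": [0.41,-0.04,0.635],"spin": 0.002},{"hand": 0,"dp": [0.41,-0.04,0.635],"spin": 0.002},{"hand": 0,"dp": [0.41,-0.04,0.635],"spin": 0.002},{"hand": 0,"dp": [0.41,-0.04,0.635],"spin": 0.002}], force=50)

```text
time: 4.4
ee_pos: [0.617, 0.1729, 0.0643]
eef_rot: [0.685, 0.729, 0.0, 0.0]
ft_force: [-0.2, -1.1, 3.6]
width: 0.0095
grip_force: 50.0
```

carry_out(deltas=[{"hand": 0,"dp": [0,0,-0.1],"spin": 0},{"hand": 0,"dp": [0,0,-0.25],"spin": 0},{"hand": 0,"dp": [0,-0.15,-0.3],"spin": 0},{"hand": 0,"dp": [0.02,-0.3,-0.3],"spin": 0.016},{"hand": 0,"dp": [0.04,-0.5,-0.3],"spin": 0.016},{"hand": 0,"dp": [0.04,-0.63,-0.3],"spin": 0.016},{"hand": 0,"dp": [0.04,-0.63,-0.2],"spin": 0.016},{"hand": 0,"dp": [0.04,-0.63,-0.05],"spin": 0.016},{"hand": 0,"dp": [0.04,-0.63,0.09],"spin": 0.016},{"hand": 0,"dp": [0.04,-0.63,0.14],"spin": 0.016},{"hand": 0,"dp": [0.04,-0.63,0.14],"spin": 0.016},{"hand": 0,"dp": [0.04,-0.63,0.14],"spin": 0.016}], force=60)

```text
time: 5.6
ee_pos: [0.4595, 0.1736, 0.0299]
eef_rot: [0.703, 0.711, 0.0, 0.0]
ft_force: [0.7, -0.0, -2.1]
width: 0.0093
grip_force: 60.0
```

```bash
python3 - <<'E'
from h import *
s=read_state();print(s['ee_pos'],s['ft_force'],s['width'],s['grip_force'])
go((.511,.175,.030),90.5)
im=camera("scene")[180:320,340:500];im2=camera("side")[180:340,140:320]
o=np.hstack([cv2.resize(x[:,:,::-1],(400,400),interpolation=2) for x in(im,im2)]);cv2.imwrite("pics/l1.png",cv2.convertScaleAbs(o,alpha=1.6))
E
```

```text
[0.45949507 0.17360957 0.02991185] [ 0.679025   -0.01029686 -2.12650363] 0.009252638797161466 59.99929189682007
yaw 90.69 dp [ 3.100e-03  2.061e-01 -2.000e-04] spin 0.0011
```

View pics/l1.png

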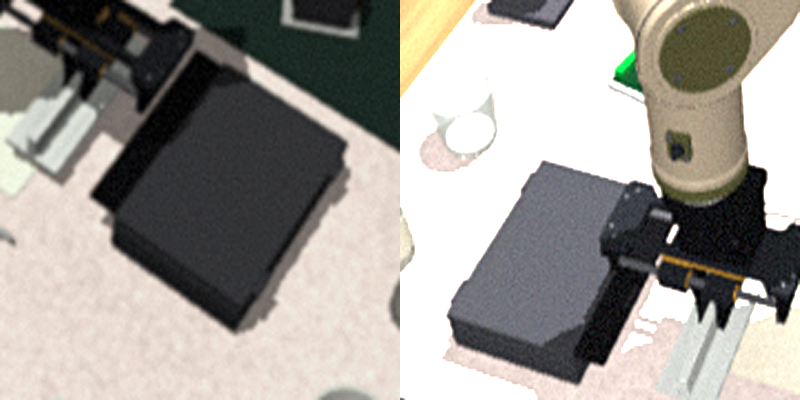

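carry_out(deltas=[{"hand": 0,"dp": [0,0.1,0],"spin": 0},{"hand": 0,"dp": [0,0.18,0],"spin": 0},{"hand": 0,"dp": [0,0.2,0],"spin": 0},{"hand": 0,"dp": [0,0.205,0],"spin": 0},{"hand": 0,"dp": [0,0.21,0],"spin": 0},{"hand": 0,"dp": [0,0.21,0],"spin": 0}])

```text
time: 6.3
ee_pos: [0.5109, 0.1738, 0.029]
eef_rot: [0.703, 0.711, -0.0, 0.0]
ft_force: [-0.3, -0.0, -2.0]
width: 0.0094
grip_force: 60.0
```

carry_out(deltas=[{"hand": 0,"dp": [0,0.004,0],"spin": 0},{"hand": 0,"dp": [0,0.008,0],"spin": 0},{"hand": 0,"dp": [0,0.012,0],"spin": 0},{"hand": 0,"dp": [0,0.016,0],"spin": 0},{"hand": 0,"dp": [0,0.016,0],"spin": 0}])

```text
time: 6.8
ee_pos: [0.5155, 0.1737, 0.0288]
eef_rot: [0.703, 0.711, 0.0, 0.0]
ft_force: [0.3, -0.2, -1.7]
width: 0.0096
grip_force: 60.0
```

carry_out(deltas=[{"hand": 0,"dp": [0,0.004,0],"spin": 0},{"hand": 0,"dp": [0,0.008,0],"spin": 0},{"hand": 0,"dp": [0,0.008,0],"spin": 0}])

```text
time: 7.1
ee_pos: [0.5175, 0.1737, 0.0288]
eef_rot: [0.703, 0.711, 0.0, 0.0]
ft_force: [-0.3, -0.3, -3.1]
width: 0.0094
grip_force: 60.0
```

Overlap is about 8 mm with no contact yet. I'll lift gently and watch the force.

carry_out(deltas=[{"hand": 0,"dp": [0,0.004,-0.03],"spin": 0},{"hand": 0,"dp": [0,0.004,-0.06],"spin": 0},{"hand": 0,"dp": [0,0.004,-0.075],"spin": 0},{"hand": 0,"dp": [0,0.004,-0.09],"spin": 0},{"hand": 0,"dp": [0,0.004,-0.105],"spin": 0},{"hand": 0,"dp": [0,0.004,-0.12],"spin": 0}])

```text
time: 7.7
ee_pos: [0.5182, 0.1736, 0.0588]
eef_rot: [0.703, 0.711, -0.0, -0.0]
ft_force: [2.3, 0.4, -7.6]
width: 0.0095
grip_force: 60.0
```

carry_out(deltas=[{"hand": 0,"dp": [0,0.002,-0.03],"spin": 0},{"hand": 0,"dp": [0,0.006,-0.07],"spin": 0},{"hand": 0,"dp": [0,0.011,-0.1],"spin": 0},{"hand": 0,"dp": [0,0.017,-0.125],"spin": 0},{"hand": 0,"dp": [0,0.024,-0.152],"spin": 0},{"hand": 0,"dp": [0,0.032,-0.179],"spin": 0},{"hand": 0,"dp": [0,0.042,-0.206],"spin": 0},{"hand": 0,"dp": [0,0.052,-0.232],"spin": 0},{"hand": 0,"dp": [0,0.064,-0.257],"spin": 0},{"hand": 0,"dp": [0,0.076,-0.282],"spin": 0},{"hand": 0,"dp": [0,0.076,-0.282],"spin": 0}])

```text
time: 8.8
ee_pos: [0.5384, 0.1742, 0.1304]
eef_rot: [0.703, 0.711, 0.001, 0.0]
ft_force: [-1.4, -0.2, -2.0]
width: 0.0097
grip_force: 60.0
```

```bash
python3 - <<'E'
from h import *
s=read_state();print(s['ee_pos'],s['ft_force'],s['torque'])
im=camera("scene")[150:310,340:500];im2=camera("side")[140:320,140:320]
o=np.hstack([cv2.resize(x[:,:,::-1],(400,400),interpolation=2) for x in(im,im2)]);cv2.imwrite("pics/l2.png",cv2.convertScaleAbs(o,alpha=1.6))
E
```

```text
[0.53840646 0.17423867 0.13038386] [-1.43362224 -0.18083552 -1.97289608] [-0.13438491  0.181187   -0.10679404]
```

View pics/l2.png

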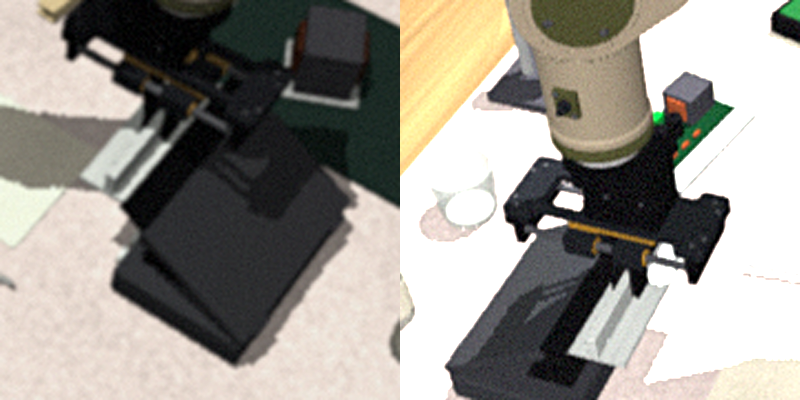

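carry_out(deltas=[{"hand": 0,"dp": [0,0.014,-0.024],"spin": 0},{"hand": 0,"dp": [0,0.028,-0.048],"spin": 0},{"hand": 0,"dp": [0,0.045,-0.071],"spin": 0},{"hand": 0,"dp": [0,0.061,-0.094],"spin": 0},{"hand": 0,"dp": [0,0.08,-0.115],"spin": 0},{"hand": 0,"dp": [0,0.098,-0.136],"spin": 0},{"hand": 0,"dp": [0,0.118,-0.156],"spin": 0},{"hand": 0,"dp": [0,0.138,-0.175],"spin": 0},{"hand": 0,"dp": [0,0.16,-0.193],"spin": 0},{"hand": 0,"dp": [0,0.181,-0.21],"spin": 0},{"hand": 0,"dp": [0,0.205,-0.226],"spin": 0},{"hand": 0,"dp": [0,0.228,-0.242],"spin": 0},{"hand": 0,"dp": [0,0.247,-0.254],"spin": 0},{"hand": 0,"dp": [0,0.247,-0.254],"spin": 0},{"hand": 0,"dp": [0,0.247,-0.254],"spin": 0}])

```text
time: 10.4
ee_pos: [0.5997, 0.175, 0.1933]
eef_rot: [0.703, 0.711, 0.001, 0.0]
ft_force: [-0.5, -0.4, -1.1]
width: 0.0095
grip_force: 60.0
```

```bash
python3 - <<'E'
from h import *
s=read_state();print(s['ee_pos'],s['ft_force'],s['torque'])
im=camera("scene");cv2.imwrite("pics/sc3.png",im[:,:,::-1]);im2=camera("side");cv2.imwrite("pics/si3.png",im2[:,:,::-1])
o=np.hstack([cv2.resize(x[:,:,::-1],(400,400),interpolation=2) for x in(im[140:300,340:500],im2[140:320,140:320])]);cv2.imwrite("pics/l3.png",cv2.convertScaleAbs(o,alpha=1.6))
E
```

```text
[0.59967856 0.17495161 0.19325085] [-0.46524644 -0.36248626 -1.05591265] [-0.09702985  0.07580084 -0.09320894]
```

View pics/l3.png

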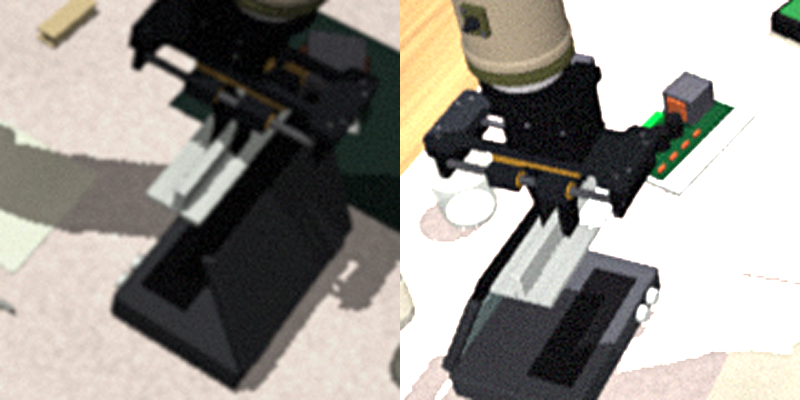

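carry_out(deltas=[{"hand": 0,"dp": [0,0.015,-0.008],"spin": 0},{"hand": 0,"dp": [0,0.03,-0.016],"spin": 0},{"hand": 0,"dp": [0,0.03,-0.016],"spin": 0},{"hand": 0,"dp": [0,0.03,-0.016],"spin": 0},{"hand": 0,"dp": [0,-0.05,-0.01],"spin": 0},{"hand": 0,"dp": [0,-0.2,0],"spin": 0},{"hand": 0,"dp": [0,-0.4,0],"spin": 0},{"hand": 0,"dp": [-0.2,-0.5,0],"spin": 0},{"hand": 0,"dp": [-0.4,-0.5,0],"spin": 0},{"hand": 0,"dp": [-0.6,-0.5,0],"spin": 0},{"hand": 0,"dp": [-0.8,-0.5,0],"spin": 0},{"hand": 0,"dp": [-1,-0.5,0],"spin": 0},{"hand": 0,"dp": [-1,-0.5,0],"spin": 0}])

```text
time: 11.8
ee_pos: [0.4769, -0.0842, 0.1931]
eef_rot: [0.706, 0.708, -0.001, 0.002]
ft_force: [-0.3, 0.7, -1.8]
width: 0.0092
grip_force: 60.0
```

```bash
python3 - <<'E'
from h import *
s=read_state();print(s['ee_pos'],s['ft_force'])
im=camera("scene");cv2.imwrite("pics/sc4.png",im[:,:,::-1]);im2=camera("side");cv2.imwrite("pics/si4.png",im2[:,:,::-1])
o=np.hstack([cv2.resize(x[:,:,::-1],(400,400),interpolation=2) for x in(im[140:300,350:510],im2[170:330,140:300])]);cv2.imwrite("pics/l4.png",cv2.convertScaleAbs(o,alpha=2.2))
E
```

```text
[ 0.47693464 -0.08419246  0.19311052] [-0.26253301  0.66035115 -1.79173974]
```

View pics/l4.png

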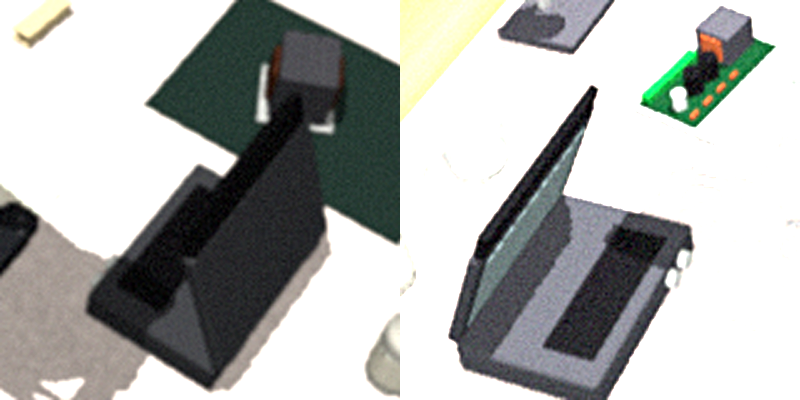

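```bash
python3 - <<'E'
from h import *
np.set_printoptions(precision=4,suppress=True)
def tri(pa,pb):
    A=[]
    for n,p in(("scene",pa),("side",pb)):
        K,R,t=cam(n);A.append(K@np.c_[R,t])
    X=cv2.triangulatePoints(A[0],A[1],np.array(pa,float).reshape(2,1),np.array(pb,float).reshape(2,1))[:,0];X=X[:3]/X[3]
    print(X,[ (proj(cam(n),X)-p).round(1) for n,p in(("scene",pa),("side",pb))]);return X
S=lambda x,y:(350+x/2.5,140+y/2.5)
D=lambda x,y:(140+(x-400)/2.5,170+y/2.5)
for nm,a,b in(("+y",S(300,90),D(478,250)),("-y",S(185,250),D(597,88))):
    X=tri(a,b); d=X-[.708,0,.048];print(nm,np.hypot(d[0],d[2]),np.degrees(np.arctan2(d[2],-d[0])))
# case rear bottom/top corners from scene: hinge estimate
print(ray(cam("scene"),[S(325,245),S(212,385)],0.0))
E
```

```text
[0.6397 0.2717 0.1972] [array([[-0.4,  0. ]]), array([[-0.5, -0. ]])]
+y 0.16408866772419572 65.38693321088697
[0.6449 0.067  0.1899] [array([[-1.1, -0.1]]), array([[-1.2,  0. ]])]
-y 0.15534212468722916 66.02253175693595
[[0.7138 0.2857 0.    ]
 [0.705  0.0808 0.    ]]
```

```bash
python3 - <<'E'
from h import *
go((.548,-.151,.06),78)
print(ray(cam("scene"),[(280,263),(235,320),(214,335)],.01)[:,:2])
E
```

```text
yaw 90.48 dp [-0.2914  0.2792  0.5333] spin 0.0693
[[ 0.36819823 -0.07820753]
 [ 0.38352433 -0.25437584]
 [ 0.37119944 -0.30931151]]
```

carry_out(deltas=[{"hand": 0,"dp": [-0.1,0.1,0.1],"spin": 0.03},{"hand": 0,"dp": [-0.2,0.2,0.25],"spin": 0.069},{"hand": 0,"dp": [-0.29,0.28,0.4],"spin": 0.069},{"hand": 0,"dp": [-0.29,0.28,0.53],"spin": 0.069},{"hand": 0,"dp": [-0.29,0.28,0.53],"spin": 0.069},{"hand": 0,"dp": [-0.29,0.28,0.53],"spin": 0.069},{"hand": 0,"dp": [-0.29,0.28,0.53],"spin": 0.069}])

```text
time: 12.6
ee_pos: [0.5494, -0.1474, 0.0629]
eef_rot: [0.775, 0.632, 0.001, 0.001]
ft_force: [0.5, -0.3, -1.7]
width: 0.0096
grip_force: 60.0
```

```bash
python3 - <<'E'
from h import *
s=read_state();print(s['ee_pos'],s['ft_force'])
go((.549,-.151,.0125),78)
np.set_printoptions(precision=4,suppress=True)
for n in("scene","side"):cv2.imwrite(f"pics/{n}5.png",camera(n)[:,:,::-1])
# where the plate corners project vs pixel colours: profile across the edge near -y end in the side view
c=cam("side");im=cv2.imread("pics/side5.png")
E=np.array([.590,-.160]);d=np.array([.978,-.208]);u=np.array([.208,.978])
for k in(-.06,0,.06):
    for n in("scene","side"):
        cc=cam(n);a=cv2.imread(f"pics/{n}0.png").astype(float)
        row=[]
        for o in np.arange(-.016,.0161,.002):
            m=[]
            for j in np.linspace(-.02,.02,21):
                p=proj(cc,np.r_[E+d*o+u*(k+j),.008])[0].astype(np.float32)
                m.append(cv2.getRectSubPix(a.astype(np.float32),(1,1),(float(p[0]),float(p[1])))[0,0])
            m=np.mean(m,0);row.append(int(m[2]-m[0]))
        print(n,k,row)
E
```

```text
[ 0.54944684 -0.14737186  0.06286945] [ 0.49014643 -0.27643216 -1.69629824]
yaw 78.35 dp [-0.0145  0.0004  0.2015] spin 0.002
scene -0.06 [11, 11, 10, 9, 10, 10, 10, 9, 6, 3, 2, 2, 2, 2, 2, 2, 2]
side -0.06 [14, 14, 14, 16, 18, 17, 10, 3, 1, 2, 3, 2, 2, 2, 1, 1, 2]
scene 0 [13, 13, 13, 13, 13, 13, 12, 10, 6, 2, 2, 2, 2, 2, 2, 1, 2]
side 0 [16, 16, 16, 18, 20, 18, 10, 2, 0, 1, 1, 2, 2, 1, 1, 1, 1]
scene 0.06 [13, 13, 14, 13, 14, 14, 13, 11, 7, 3, 1, 1, 1, 2, 2, 2, 2]
side 0.06 [16, 17, 18, 20, 21, 17, 8, 2, 0, 2, 1, 1, 1, 1, 1, 2, 1]
```

carry_out(deltas=[{"hand": 0,"dp": [-0.015,0,0.08],"spin": 0.002},{"hand": 0,"dp": [-0.015,0,0.15],"spin": 0.002},{"hand": 0,"dp": [-0.015,0,0.19],"spin": 0.002},{"hand": 0,"dp": [-0.015,0,0.2],"spin": 0.002},{"hand": 0,"dp": [-0.015,0,0.2],"spin": 0.002}])

```text
time: 13.2
ee_pos: [0.5476, -0.1519, 0.011]
eef_rot: [0.778, 0.629, 0.0, 0.0]
ft_force: [0.4, 0.7, -2.2]
width: 0.0097
grip_force: 60.0
```

carry_out(deltas=[{"hand": 0,"dp": [0,0.012,0.002],"spin": 0},{"hand": 0,"dp": [0,0.024,0.002],"spin": 0},{"hand": 0,"dp": [0,0.024,0.002],"spin": 0}])

```text
time: 13.5
ee_pos: [0.5539, -0.1535, 0.0103]
eef_rot: [0.778, 0.629, 0.0, 0.0]
ft_force: [-0.3, -0.0, -1.4]
width: 0.0096
grip_force: 60.0
```

carry_out(deltas=[{"hand": 0,"dp": [0,0.004,0],"spin": 0},{"hand": 0,"dp": [0,0.008,0],"spin": 0},{"hand": 0,"dp": [0,0.012,0],"spin": 0},{"hand": 0,"dp": [0,0.012,0],"spin": 0}])

```text
time: 13.9
ee_pos: [0.5562, -0.154, 0.0102]
eef_rot: [0.778, 0.629, -0.0, 0.0]
ft_force: [-2.9, 0.6, 5.0]
width: 0.0099
grip_force: 60.0
```

carry_out(deltas=[{"hand": 0,"dp": [0,0.004,0],"spin": 0},{"hand": 0,"dp": [0,0.008,0],"spin": 0},{"hand": 0,"dp": [0,0.008,0],"spin": 0}])

```text
time: 14.2
ee_pos: [0.5581, -0.1544, 0.0102]
eef_rot: [0.778, 0.629, -0.0, 0.0]
ft_force: [-3.2, 0.3, 5.4]
width: 0.0095
grip_force: 60.0
```

carry_out(deltas=[{"hand": 0,"dp": [0,0.004,0],"spin": 0},{"hand": 0,"dp": [0,0.008,0],"spin": 0},{"hand": 0,"dp": [0,0.008,0],"spin": 0}])

```text
time: 14.5
ee_pos: [0.5593, -0.1547, 0.0102]
eef_rot: [0.778, 0.629, -0.001, -0.0]
ft_force: [-6.7, 1.7, 9.4]
width: 0.0092
grip_force: 60.0
```

carry_out(deltas=[{"hand": 0,"dp": [0,0.004,-0.002],"spin": 0},{"hand": 0,"dp": [0,0.008,-0.003],"spin": 0},{"hand": 0,"dp": [0,0.008,-0.003],"spin": 0},{"hand": 0,"dp": [0,0.008,-0.003],"spin": 0}])

```text
time: 14.9
ee_pos: [0.5607, -0.1549, 0.0103]
eef_rot: [0.778, 0.629, -0.001, -0.001]
ft_force: [-6.0, 1.1, 4.9]
width: 0.0093
grip_force: 60.0
```

carry_out(deltas=[{"hand": 22,"dp": [0,-0.003,-0.006],"spin": 0},{"hand": 22,"dp": [0,-0.003,-0.006],"spin": 0},{"hand": 22,"dp": [0,-0.003,-0.006],"spin": 0},{"hand": 22,"dp": [0,-0.003,-0.006],"spin": 0},{"hand": 22,"dp": [0,-0.003,-0.03],"spin": 0},{"hand": 22,"dp": [0,-0.003,-0.1],"spin": 0},{"hand": 22,"dp": [0,-0.003,-0.25],"spin": 0},{"hand": 22,"dp": [0,-0.003,-0.4],"spin": 0},{"hand": 22,"dp": [0,-0.2,-0.6],"spin": 0.04},{"hand": 22,"dp": [-0.1,-0.4,-0.8],"spin": 0.08},{"hand": 22,"dp": [-0.3,-0.6,-0.8],"spin": 0.12},{"hand": 22,"dp": [-0.5,-0.6,-0.8],"spin": 0.16},{"hand": 22,"dp": [-0.7,-0.6,-0.8],"spin": 0.2},{"hand": 22,"dp": [-0.7,-0.6,-0.8],"spin": 0.24},{"hand": 22,"dp": [-0.7,-0.6,-0.8],"spin": 0.28},{"hand": 22,"dp": [-0.7,-0.6,-0.8],"spin": 0.32},{"hand": 22,"dp": [-0.7,-0.6,-0.8],"spin": 0.36},{"hand": 22,"dp": [-0.7,-0.6,-0.8],"spin": 0.36}])

```text
time: 16.7
ee_pos: [0.3786, -0.2948, 0.211]
eef_rot: [0.994, 0.113, 0.0, 0.0]
ft_force: [0.8, -0.0, -0.8]
width: 0.0218
grip_force: 0.0
```

```bash
python3 - <<'E'
from h import *
s=read_state();print(s['ee_pos'],s['ft_force'])
E0=np.array([.590,-.160]);d=np.array([.978,-.208]);u=np.array([.208,.978])
for n in("scene","side"):
    im=camera(n);cv2.imwrite(f"pics/{n}6.png",im[:,:,::-1]);a=im[:,:,::-1].astype(np.float32);cc=cam(n)
    for z,rng in((.005,np.arange(-.07,.021,.004)),):
      for k in(-.07,-.035,0,.035,.07):
        R=[];G=[]
        for o in rng:
            m=np.mean([cv2.getRectSubPix(a,(1,1),tuple(map(float,proj(cc,np.r_[E0+d*o+u*(k+j),z])[0])))[0,0] for j in np.linspace(-.012,.012,13)],0)
            R.append(int(m[2]-m[0]));G.append(int(m[1]))
        print(n,k,"r-b",R,"\n   g",G)
E
```

```text
[ 0.37855155 -0.29481014  0.21098726] [ 0.82381215 -0.00564841 -0.84342791]
scene -0.07 r-b [12, 12, 11, 5, 2, 2, 2, 1, 1, 1, 0, 0, 1, 2, 2, 2, 2, 2, 2, 2, 2, 2, 2] 
   g [142, 144, 144, 141, 140, 140, 136, 133, 139, 130, 64, 53, 95, 141, 145, 140, 142, 144, 138, 139, 138, 137, 137]
scene -0.035 r-b [8, 8, 7, 3, 2, 2, 2, 2, 2, 1, 0, 0, 1, 2, 2, 2, 2, 2, 2, 2, 2, 2, 2] 
   g [72, 70, 71, 102, 136, 137, 135, 133, 139, 129, 63, 52, 89, 137, 142, 139, 138, 141, 140, 140, 139, 137, 137]
scene 0 r-b [8, 8, 8, 2, 0, 0, 2, 2, 2, 1, 0, 0, 1, 2, 2, 2, 2, 2, 2, 2, 2, 2, 1] 
   g [71, 71, 71, 69, 74, 90, 119, 135, 137, 129, 64, 51, 87, 139, 145, 140, 138, 140, 139, 140, 139, 138, 139]
scene 0.035 r-b [8, 8, 7, 3, 1, 1, 1, 1, 2, 1, 0, 0, 1, 2, 2, 2, 2, 2, 2, 2, 2, 2, 2] 
   g [70, 71, 72, 71, 72, 70, 70, 108, 142, 130, 64, 53, 95, 141, 145, 141, 140, 143, 141, 140, 140, 141, 142]
scene 0.07 r-b [12, 12, 12, 5, 3, 3, 2, 2, 2, 2, 0, 0, 1, 2, 3, 3, 3, 3, 2, 2, 2, 2, 2] 
   g [108, 111, 121, 131, 135, 138, 138, 139, 146, 134, 68, 53, 90, 139, 142, 139, 138, 142, 141, 138, 140, 141, 141]
side -0.07 r-
[... 331 characters left out ...]
, 232, 206, 131, 112, 114, 166, 231, 231, 225, 225, 191, 221, 232, 229, 228]
side 0 r-b [16, 16, 9, 1, 0, 1, 2, 1, 1, 2, 0, 0, 0, 2, 2, 0, 1, 2, 1, 1, 1, 1, 1] 
   g [128, 129, 116, 116, 128, 164, 212, 232, 236, 199, 122, 113, 112, 173, 233, 232, 232, 230, 195, 221, 232, 231, 230]
side 0.035 r-b [15, 16, 9, 0, 0, 1, 0, 0, 1, 1, 0, 0, 0, -1, 0, 1, 2, 1, 2, 1, 0, 0, 1] 
   g [128, 130, 118, 118, 130, 130, 129, 129, 138, 149, 120, 114, 114, 180, 240, 234, 227, 230, 200, 225, 231, 231, 232]
side 0.07 r-b [16, 16, 13, 2, 0, 0, 1, 1, 1, 2, 1, 0, 0, 0, 2, 0, 1, 1, 1, 1, 1, 1, 0] 
   g [159, 169, 150, 172, 216, 221, 227, 232, 233, 199, 123, 117, 127, 172, 203, 220, 228, 222, 196, 226, 232, 232, 232]
```

The rule lies parallel and pressed against the plate edge, with no bench colour showing between them. The display measured about 65°, and the arm is clear.

```bash
python3 -c "
from bench import *
print(close_job())"
```

```text
the job is handed in; nothing more can be done
None
```

I handed the job in at about 17 s of the 59 s; the system did not report a verdict. The straightedge lies flush and about centred along the board's bare edge, the display stands at about 65° (measured 65.4° and 66.0° at its two ends), and the board was nudged a few mm at most in pressing the straightedge flush.

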